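Fill a tin with wax melts and hold it in the vee stop for capping

TASK

Tip all six wax melts from the steel cup into the open brass tin standing in front of the vee stop, and stand the empty cup back upright on the bench. Then, without tipping or ramming it, slide the tin home into the vee so that it rests on both faces, pushing low on the outside of the tin so that its mouth stays free, and keep pressing it there with a steady force of about 10 N: your workmate across the bench is going to screw the lid on, so finish while still holding it pressed. Leave the closed tin, the loose lid and the wick tool alone.

Things in the scene. Friction and masses are not known exactly. Their poses are not given: they have to be found in the camera images.
- tin: The open brass screw-top tin to be filled, on the bench a hand's width in front of the stop, on the robot's side. 84 mm across up to 72 mm height, then a neck 79 mm across up to the rim at 90 mm; 75 mm inside at the mouth, walls 2 mm, floor 4 mm. About 160 g; slides easily on the bench, too wide to grasp. Origin: centre of its underside; z up along its axis.
- stop: Rigid vee stop fixed to the bench: a white plastic block 150 mm wide, 55 mm high, with a 90 degree vee open towards the robot. Origin: the point on the bench under the tin's axis when the tin is home on both faces. x: level, into the vee (the way to push); z up. The faces meet 59 mm beyond the origin along x and reach back to 1 mm behind it, 60 mm to either side; its foot ends 116 mm beyond.
- cup: Small steel cup holding the six melts, on the bench left or right of the stop. Slightly conical: 57 mm across outside at the foot, 63 mm at mid-height, 68 mm at the rim, 80 mm high; walls 2 mm, floor 3 mm. Stiff, about 90 g empty, no handle, gripped across the outside. Origin: centre of its underside; z up along its axis to the mouth.
- melt1: One of six ball-shaped cream wax melts, 22 mm in diameter, 10 g, slippery, lying in the cup at the start in two layers of three. Origin: its centre.
- melt2: One of six ball-shaped cream wax melts, 22 mm in diameter, 10 g, slippery, lying in the cup at the start in two layers of three. Origin: its centre.
- melt3: One of six ball-shaped cream wax melts, 22 mm in diameter, 10 g, slippery, lying in the cup at the start in two layers of three. Origin: its centre.
- melt4: One of six ball-shaped cream wax melts, 22 mm in diameter, 10 g, slippery, lying in the cup at the start in two layers of three. Origin: its centre.
- melt5: One of six ball-shaped cream wax melts, 22 mm in diameter, 10 g, slippery, lying in the cup at the start in two layers of three. Origin: its centre.
- melt6: One of six ball-shaped cream wax melts, 22 mm in diameter, 10 g, slippery, lying in the cup at the start in two layers of three. Origin: its centre.
- spare: A bystander: another brass tin, already closed with its lid, 84 mm in diameter, 90 mm high. Origin: centre of its underside.
- lid: A bystander: the loose brass screw lid for the tin, lying flat behind the stop, 86 mm in diameter, 17 mm high. Origin: centre of its underside.
- wick_tool: A bystander: a white plastic wick-centring tool, a flat three-spoked wheel 80 mm in diameter, 8 mm thick, with an upright 13 mm stem 62 mm high. It stands on the bench on the other side of the stop from the cup. Origin: centre of its underside.

How it is judged:
By the outcome, as a careful person would: the job done as asked, in the order asked, and still so for the second after the job is handed in, while the arm keeps its last pose, push and grip.
It also fails if it takes over 72 s, if anything falls off the work surface, if the arm or the gripper's body presses on something with over 40 N, if the wrist force passes 120 N, or if a joint passes its speed limit or range.

ROBOT

A 7-joint arm with a two-finger parallel gripper is mounted at the origin on the work surface. World frame = base frame: x ahead of the robot, y to its left, z up, the work surface at z = 0. Lengths are in m, angles in rad, forces in N, time in s.
With the tool pointing down it reaches from about 0.4 to 0.85 m from the base axis. Payload 10.4 kg.
Tool frame: the origin (TCP) lies at the very end of the fingers, on their centre line; the grasp point (between the pads) lies 19 mm behind it (grasp_offset is the distance from the TCP to the grasp point, in m); z points along the fingers, y is the line along which they close (so a half turn about z gives the same grasp; the last joint's range is limited). The gripper opens to 85 mm and grips with 20 to 120 N. Pads are 22 mm wide; open, the fingers measure 114 mm over their backs; the gripper's body (76 mm by 85 mm) begins 54 mm behind the grasp point. The pads swing forward as they close: fully open they stand 13 mm farther back than shut.
Start: joints at [-1.303, 0.332, -0.065, 1.46, 0.022, 1.35, -0.088], TCP at [0.179, 0.599, 0.211] pointing down, gripper open.
Joint ranges: [-2.6, 2.6], [-0.5, 2.12], [-1.47, 1.34], [0.16, 2.42], [-1.27, 4.41], [0.06, 2.06], [-2.6, 2.6]. Speed limits (rad/s): [2.22, 2.22, 2.79, 2.79, 3.14, 3.14, 3.14].

INTERFACE

Orientations are given as a unit quaternion [x, y, z, w].
In Python, from workcell import * gives the robot as it stands.
- The arm moves only by the tool jog_arm, never from a script. Its argument "plan" is a list of rows, each a list of 3 entries, a list of its own where there are three numbers: the turn, a rotation vector about the tool's x, y, z in rad, then the shift along the tool's x, y, z in m, then the finger opening in m, from 0 to 0.0854. A call has 1 to 8 rows; each row is the pose to reach, as a shift and turn from the pose commanded when the call began, along the tool's axes at that moment; what a row does not reach only later rows make up. A row lasts 1/12 s, in which the tool goes at most 41.7 mm and 7.16 degrees, less where a joint would pass 70% of its speed; a pose out of reach is approached as far as the arm can. A call with a gripper value outside its range is refused whole. The fingers move at their own pace and stop on an object; "force" is the grip in N (left out, the last holds). Time passes only in rows, so rows that repeat a pose let the fingers close. It gives the time, the measured TCP pose, the force, the opening and the grip force at its end, in the units of the state.
- get_obs(): the state, without advancing time (a new reading comes with each control period).
- camera(name): name is "scene" or "top" or "wrist"; returns a dict with "img" (400x640x3 uint8, red, green, blue), "mtx" (3x3 intrinsics, pixels), "extrinsics" (4x4, takes a point from camera to world coordinates). Camera axes: x right, y down, z forward; pixel columns grow to the right and rows downward; lengths in m; the calibration is good to about 2 mm. A picture is of the moment at which its call begins. There is no depth.
- hand_in(): hands the job in; it is judged then, once.
The state is a dict: "clock": time; "joint_pos": joint angles; "joint_velocities": joint speeds; "tau": joint torques, N m; "position": TCP position; "ee_rot": TCP orientation; "ft_force": force on the tool from outside, world axes, zero at the start; "torque": the same for the moment, N m; "grip_width": opening from 0.0 (shut) to 1.0 (fully open); "grasp_force": force on a finger pad.
Only numpy, scipy, OpenCV 4.12 (cv2) and the standard library are available. Lean on these libraries where they do the work, as an engineer would, in place of code of your own. Each camera call takes 0.05 s, during which the arm holds its last target. There are 200 camera calls.

## Working session

There is one attempt and no reset: what is moved stays moved. The work goes in short steps, Python scripts to look and compute and a tool call to move; the robot and the scene stay as the last step left them, time stands still between calls to the robot, and variables do not carry over. Pictures are saved under pics/ and viewed, at most 10 in all, crops included, and the job is handed in when it is done.

Besides the shell and the picture viewer there is one more tool, called after "Request:" as name([rows], argument=value, ...), one row to a line, values as JSON. jog_arm: Moves the arm, as the interface text tells. Its arguments: {"type":"object","properties":{"plan":{"type":"array"},"force":{"type":"number"}},"required":["plan"]}

```bash
mkdir -p pics; ls; python3 - <<'E'
from workcell import *
import cv2,numpy as np
o=get_obs()
for k,v in o.items(): print(k,np.round(v,4).tolist())
for n in("top","scene"):
    c=camera(n); cv2.imwrite(f"pics/{n}0.png",c["img"][:,:,::-1]); print(n,c["mtx"].tolist(),np.round(c["extrinsics"],4).tolist())
E
```

```text
pics
clock 0.0
joint_pos [-1.3026, 0.3329, -0.0647, 1.461, 0.0216, 1.3499, -0.0885]
joint_velocities [0.0004, 0.0012, -0.0018, -0.0005, -0.001, 0.0004, 0.0007]
tau [-0.0003, -62.5436, 0.0488, -39.1606, 0.0162, 0.0101, -0.0]
position [0.1791, 0.5984, 0.2101]
ee_rot [0.1449, 0.9895, -0.0007, -0.0001]
ft_force [1.2592, -0.332, -0.796]
torque [0.0219, 0.0022, -0.0139]
grasp_force 0.0
grip_width 0.995
top [[502.9980939034137, 0.0, 320.8030457915017], [0.0, 502.9980939034137, 199.94097000651888], [0.0, 0.0, 1.0]] [[0.0076, -0.985, 0.1721, 0.4537], [-0.9998, -0.0044, 0.0192, -0.0281], [-0.0181, -0.1722, -0.9849, 1.1074], [0.0, 0.0, 0.0, 1.0]]
scene [[370.8968214162637, 0.0, 319.1689193720042], [0.0, 370.8968214162637, 206.08546512087335], [0.0, 0.0, 1.0]] [[0.3507, 0.5948, -0.7233, 1.2217], [0.9365, -0.2294, 0.2653, -0.2285], [-0.0081, -0.7704, -0.6375, 0.5798], [0.0, 0.0, 0.0, 1.0]]
```

View pics/top0.png

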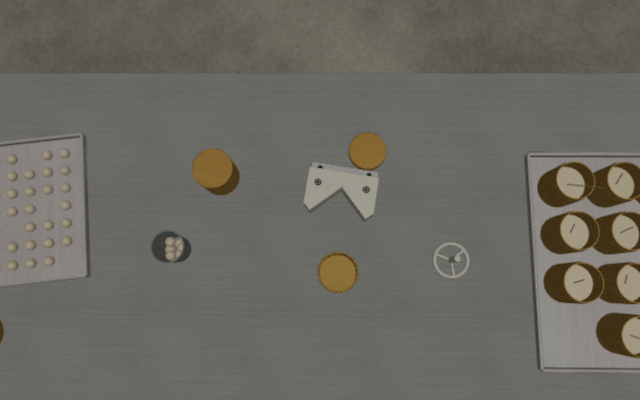

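View pics/scene0.png

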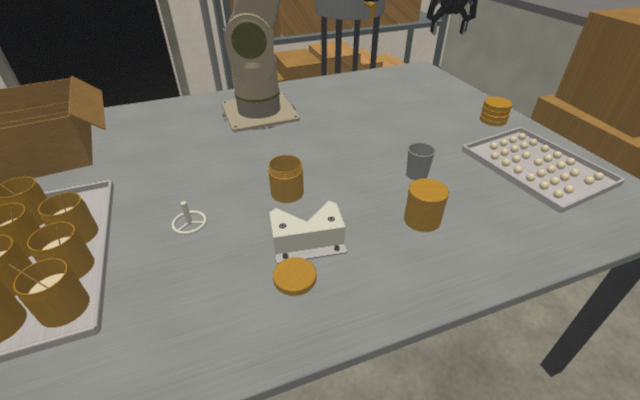

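The top view shows the open tin at about (337,272), the vee tip at (342,188) with arm tips at about (306,208) and (371,219), the cup with melts at (171,247), the spare at (212,168), the lid at (367,150) and the wick tool at (451,260). The scene view agrees: cup at (420,160), tin at (286,178).

```bash
cat > h.py <<'E'
from workcell import *
import cv2,numpy as np
from scipy.spatial.transform import Rotation as R
def px2w(c,uv,z):
    uv=np.atleast_2d(uv).astype(float); E=np.array(c["extrinsics"])
    d=np.c_[uv,np.ones(len(uv))]@np.linalg.inv(c["mtx"]).T@E[:3,:3].T
    return E[:3,3]+d*((z-E[2,3])/d[:,2])[:,None]
def w2px(c,p):
    E=np.array(c["extrinsics"]); q=(np.atleast_2d(p)-E[:3,3])@E[:3,:3]; q=q@np.array(c["mtx"]).T
    return q[:,:2]/q[:,2:]
def blob(mask,uv,r=60):
    n,l,s,ce=cv2.connectedComponentsWithStats(mask.astype(np.uint8)); 
    i=min((k for k in range(1,n) if s[k,4]>40),key=lambda k:np.hypot(*(ce[k]-uv)))
    m=(l==i).astype(np.uint8); return max(cv2.findContours(m,0,1)[0],key=cv2.contourArea)[:,0]
def circ(p):
    A=np.c_[2*p[:,:2],np.ones(len(p))]; s=np.linalg.lstsq(A,(p[:,:2]**2).sum(1),rcond=None)[0]
    return s[:2],np.sqrt(s[2]+s[0]**2+s[1]**2)
E
python3 - <<'E'
from h import *
c=camera("top"); im=c["img"]; hsv=cv2.cvtColor(im,cv2.COLOR_RGB2HSV)
br=(hsv[...,1]>120)
for n,uv,z in(("tin",(337,272),.085),("spare",(212,168),.09),("lid",(367,150),.017)):
    k=cv2.convexHull(blob(br,uv))[:,0]; ce,r=circ(px2w(c,k,z)); print(n,ce.round(4),r.round(4))
wh=(hsv[...,1]<50)&(hsv[...,2]>150)
k=blob(wh,(342,190)); p=cv2.approxPolyDP(k[:,None],4,True)[:,0]; print("stop",[(a.tolist(),b[:2].round(4).tolist()) for a,b in zip(p,px2w(c,p,.055))])
k=blob(wh,(451,260)); print("wick",circ(px2w(c,k,.008)))
print("melts",px2w(c,blob(wh,(172,247)).mean(0),.045))
C=lambda a,b,s:cv2.resize(im[b-50:b+50,a-65:a+65],None,fx=s,fy=s,interpolation=2)
s=camera("scene")["img"]
cr=np.vstack([np.hstack([C(171,247,3),C(342,190,3)]),np.hstack([C(337,272,3),cv2.resize(s[120:220,355:485],None,fx=3,fy=3)])])
cv2.imwrite("pics/crop.png",cr[:,:,::-1])
E
```

```text
tin [ 0.4856 -0.0433] 0.0401
spare [0.6915 0.2115] 0.0486
lid [ 0.7562 -0.1095] 0.042
stop [([310, 168], [0.7072, 0.0162]), ([304, 201], [0.6352, 0.0281]), ([309, 208], [0.6202, 0.0173]), ([342, 184], [0.6724, -0.0526]), ([365, 217], [0.6015, -0.1011]), ([372, 213], [0.6101, -0.1159]), ([377, 178], [0.6858, -0.1273])]
wick (array([ 0.51606963, -0.28929509]), np.float64(0.03578749453522629))
melts [[ 0.66439065 -0.05110019  0.045     ]]
```

View pics/crop.png

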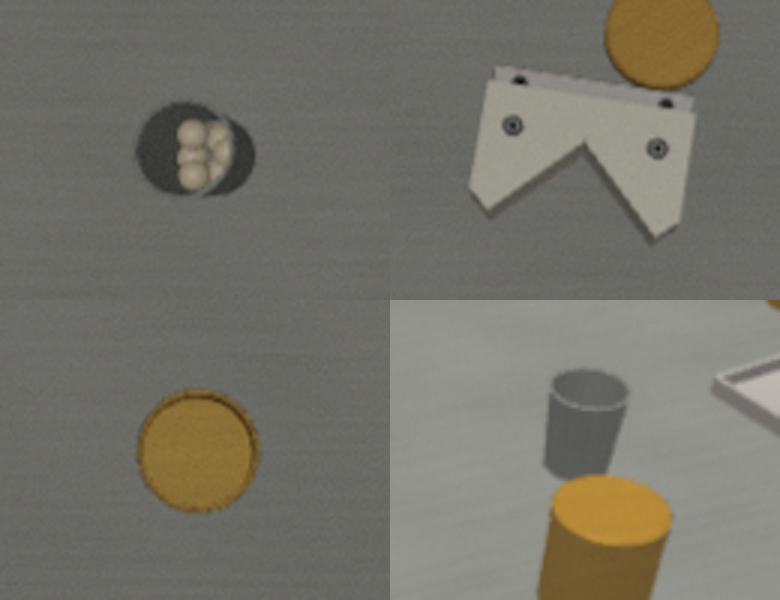

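Crops: vee apex at about (342,188), inner tips (310,211) and (365,220); the cup rim is centred at about (167.7,246.7) in the top view and (421,150) in the scene view.

```bash
python3 - <<'E'
from h import *
t=camera("top"); s=camera("scene")
print("cup",px2w(t,(167.7,246.7),.08),px2w(s,(421.2,149.7),.08))
ap,a,b=px2w(t,[(342.,187.5),(310.3,210.5),(365.3,220)],.055)[:,:2]
print("apex",ap,"tips",a,b,np.linalg.norm(a-b))
m=(a+b)/2; x=ap-m; print("dir m->apex",x,np.linalg.norm(x)); d=a-b; n=np.array([d[1],-d[0]])/np.linalg.norm(d); print("normal",n, "origin",ap-.059*n, m+.001*n, "yaw",np.degrees(np.arctan2(n[1],n[0])))
# tin by crop ellipse of rim, centre pixel
print("tin",px2w(t,(336.5+.8,272.2),.09), w2px(t,[.4856,-.0433,.09]))
hs=cv2.cvtColor(s["img"],cv2.COLOR_RGB2HSV); k=blob(hs[...,1]>120,(286,178)); print(cv2.boundingRect(k))
# scene tin base: rows; test projections
print(w2px(s,[[.4856,-.0433,.09],[.4856,-.0433,0]]))
o=get_obs(); print(R.from_quat(o["ee_rot"]).as_matrix().round(3))
E
```

```text
cup [[0.53446953 0.30538301 0.08      ]] [[0.53576524 0.30501591 0.08      ]]
apex [ 0.66476261 -0.05259057] tips [0.61484315 0.01446896] [ 0.5951673  -0.10165957] 0.11778359199061217
dir m->apex [ 0.05975739 -0.00899527] 0.06043062285311285
normal [ 0.98594828 -0.16705087] origin [ 0.60659166 -0.04273457] [ 0.60599117 -0.04376235] yaw -9.616394302565482
tin [[ 0.48480553 -0.04243541  0.09      ]] [[337.73275685 271.80243812]]
(269, 155, 34, 47)
[[285.65395814 163.33912742]
 [287.96060443 192.9536273 ]]
[[-0.958  0.287 -0.   ]
 [ 0.287  0.958 -0.   ]
 [ 0.    -0.    -1.   ]]
```

```bash
cat >> h.py <<'E'
def tool(yaw,dip,roll=0):
    "tool z at given yaw, dip below level; tool y level to the left of it; then roll about tool z (deg)"
    a,b=np.radians([yaw,dip]); z=np.array([np.cos(b)*np.cos(a),np.cos(b)*np.sin(a),-np.sin(b)])
    y=np.array([-np.sin(a),np.cos(a),0]); return R.from_matrix(np.c_[np.cross(y,z),y,z])*R.from_euler('z',roll,degrees=True)
def rel(p,Q):
    o=get_obs(); R0=R.from_quat(o["ee_rot"])
    print("t",round(o["clock"],2),"turn",(R0.inv()*Q).as_rotvec().round(3).tolist(),"shift",R0.inv().apply(np.array(p)-o["position"]).round(4).tolist(),"q",np.round(o["joint_pos"],2).tolist(),"F",np.round(o["ft_force"],1).tolist())
E
python3 - <<'E'
from h import *
Q=tool(-65,30); d=Q.apply([0,0,1]); print(d)
rel(np.array([.535,.305,.048])+(.022-.12)*d,Q)
E
```

```text
[ 0.36599815 -0.78488557 -0.5       ]
t 0.3 turn [0.44, -0.982, 0.764] shift [-0.3687, -0.1159, 0.1137] q [-1.3, 0.33, -0.06, 1.46, 0.02, 1.35, -0.09] F [0.6, 0.2, 0.2]
```

Request:
jog_arm([
  [[0.04,-0.1,0.08],[-0.04,-0.015,0],0.085],
  [[0.08,-0.2,0.15],[-0.08,-0.03,0],0.085],
  [[0.12,-0.3,0.23],[-0.12,-0.045,0],0.085],
  [[0.17,-0.39,0.3],[-0.16,-0.06,0],0.085],
  [[0.22,-0.49,0.38],[-0.2,-0.07,0],0.085],
  [[0.26,-0.59,0.46],[-0.24,-0.08,0.01],0.085],
  [[0.3,-0.69,0.54],[-0.28,-0.09,0.02],0.085],
  [[0.35,-0.78,0.61],[-0.31,-0.1,0.03],0.085],
])

```text
clock: 0.97
position: [0.4491, 0.4137, 0.1818]
ee_rot: [0.404, 0.827, -0.208, 0.331]
ft_force: [1.0, 1.1, -1.2]
grip_width: 0.998
grasp_force: 0.0
```

```bash
python3 - <<'E'
from h import *
Q=tool(-65,30); d=Q.apply([0,0,1])
rel(np.array([.535,.305,.048])+(.022-.12)*d,Q)
E
```

```text
t 0.97 turn [0.108, -0.238, 0.177] shift [0.0211, 0.0282, 0.0973] q [-1.33, 0.61, 0.22, 1.38, 0.53, 1.64, -0.55] F [1.0, 1.1, -1.2]
```

Request:
jog_arm([
  [[0.04,-0.08,0.06],[0.005,0.01,0.03],0.085],
  [[0.07,-0.16,0.12],[0.012,0.02,0.06],0.085],
  [[0.108,-0.238,0.177],[0.021,0.028,0.09],0.085],
  [[0.108,-0.238,0.177],[0.021,0.028,0.097],0.085],
  [[0.108,-0.238,0.177],[0.021,0.028,0.097],0.085],
])

```text
clock: 1.38
position: [0.4966, 0.3795, 0.0909]
ee_rot: [0.461, 0.731, -0.274, 0.421]
ft_force: [0.3, 0.3, 0.8]
grip_width: 0.995
grasp_force: 0.0
```

```bash
python3 - <<'E'
from h import *
Q=tool(-65,30); d=Q.apply([0,0,1])
rel(np.array([.535,.305,.048])+(.022)*d,Q)
w=camera("wrist");t=camera("top"); print(w2px(w,[[.535,.305,.08],[.535,.305,0]]))
cv2.imwrite("pics/g1.png",np.hstack([w["img"],t["img"][150:350,60:260].repeat(2,0).repeat(2,1)])[:,:,::-1][:,240:])
E
```

```text
t 1.38 turn [-0.005, 0.005, 0.012] shift [-0.0042, 0.0038, 0.1161] q [-1.31, 0.91, 0.3, 1.28, 0.57, 1.67, -0.75] F [0.3, 0.3, 0.8]
[[321.78459704 244.01800369]
 [322.70308481 140.2118563 ]]
```

View pics/g1.png

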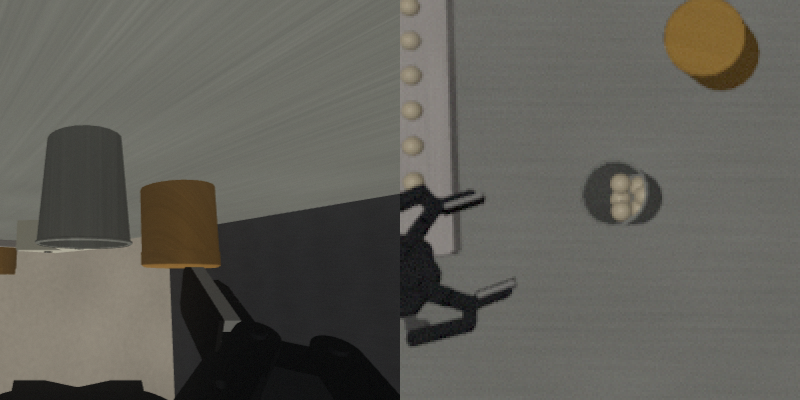

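The wrist view shows the cup centred at column 324, where I predicted 322. The top view shows the fork of the fingers aimed at the cup. The approach is good, so I go in and grip.

Request:
jog_arm([
  [[0,0,0.01],[-0.004,0.004,0.03],0.085],
  [[0,0,0.01],[-0.004,0.004,0.06],0.085],
  [[0,0,0.01],[-0.004,0.004,0.085],0.085],
  [[0,0,0.01],[-0.004,0.004,0.105],0.085],
  [[0,0,0.01],[-0.004,0.004,0.116],0.085],
  [[0,0,0.01],[-0.004,0.004,0.116],0.085],
])

```text
clock: 1.98
position: [0.545, 0.291, 0.0445]
ee_rot: [0.469, 0.73, -0.265, 0.421]
ft_force: [-0.1, 0.2, -0.2]
grip_width: 0.993
grasp_force: 0.0
```

Request:
jog_arm([
  [[0,0,0],[0,0,0],0.05],
  [[0,0,0],[0,0,0],0.05],
  [[0,0,0],[0,0,0],0.05],
  [[0,0,0],[0,0,0],0.05],
  [[0,0,0],[0,0,0],0.05],
  [[0,0,0],[0,0,0],0.05],
], force=40)

```text
clock: 2.48
position: [0.5436, 0.2941, 0.0438]
ee_rot: [0.467, 0.73, -0.266, 0.422]
ft_force: [-4.8, 1.9, 10.8]
grip_width: 0.721
grasp_force: 39.2
```

```bash
python3 - <<'E'
from h import *
Q=tool(-65,30); d=Q.apply([0,0,1])
rel(np.array([.535,.305,.048])+(.022)*d,Q)
print("lift: 0.12 up from here"); p=get_obs()["position"]; print(p); rel(np.array(p)+[0,0,.12],Q)
E
```

```text
t 2.48 turn [0.003, -0.003, -0.006] shift [0.0031, -0.0032, 0.0082] q [-1.24, 0.89, 0.32, 1.45, 0.61, 1.48, -0.79] F [-4.8, 1.9, 10.8]
lift: 0.12 up from here
[0.54360597 0.29409042 0.04377637]
t 2.48 turn [0.003, -0.003, -0.006] shift [-0.1037, 0.0008, -0.0603] q [-1.24, 0.89, 0.32, 1.45, 0.61, 1.48, -0.79] F [-4.8, 1.9, 10.8]
```

Request:
jog_arm([
  [[0,0,0],[-0.013,0,-0.0075],0.05],
  [[0,0,0],[-0.035,0,-0.02],0.05],
  [[0,0,0],[-0.06,0,-0.035],0.05],
  [[0,0,0],[-0.08,0,-0.046],0.05],
  [[0,0,0],[-0.1,0,-0.058],0.05],
  [[0,0,0],[-0.104,0,-0.06],0.05],
  [[0,0,0],[-0.104,0,-0.06],0.05],
])

```text
clock: 3.07
position: [0.5439, 0.2925, 0.1637]
ee_rot: [0.468, 0.73, -0.265, 0.421]
ft_force: [0.4, -1.2, -1.0]
grip_width: 0.717
grasp_force: 41.3
```

```bash
python3 - <<'E'
from h import *
o=get_obs(); print(o["position"],o["grasp_force"],o["grip_width"])
Q0=R.from_quat(o["ee_rot"]); a=Q0.inv().apply([0,0,1]); print("cup axis in tool",a)
# carry to above the tin, upright: yaw -95, dip 30
Q=tool(-95,30); d=Q.apply([0,0,1]); rel(np.array([.53,-.045,.17])+.018*d,Q)
c=camera("wrist"); cv2.imwrite("pics/w2.png",c["img"][:,:,::-1])
E
```

```text
[0.54389083 0.29250323 0.16369024] 41.2954938726034 0.7165877443077363
cup axis in tool [-0.86310461  0.00771833 -0.5049662 ]
t 3.07 turn [0.455, -0.008, 0.256] shift [-0.1572, -0.1627, 0.2715] q [-1.26, 0.72, 0.36, 1.44, 0.65, 1.6, -0.67] F [0.4, -1.2, -1.0]
```

View pics/w2.png

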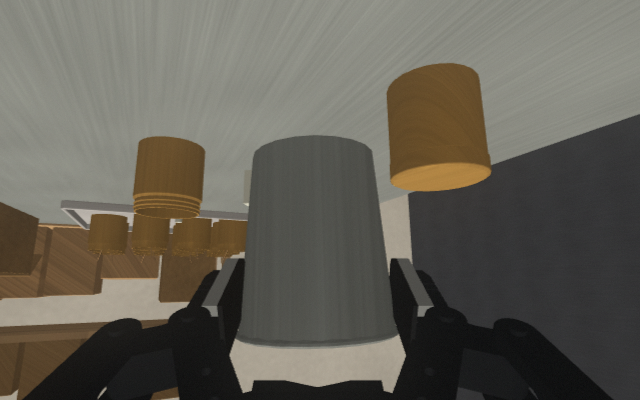

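The wrist view shows the cup held square between the pads, gripped near the rim (rim at row 345, foot at row 140). Now I carry it to the tin.

Request:
jog_arm([
  [[0.03,0,0.02],[-0.01,-0.01,0.018],0.05],
  [[0.08,0,0.045],[-0.027,-0.027,0.046],0.05],
  [[0.14,0,0.075],[-0.045,-0.047,0.078],0.05],
  [[0.19,0,0.105],[-0.063,-0.066,0.11],0.05],
  [[0.24,0,0.135],[-0.082,-0.085,0.142],0.05],
  [[0.3,0,0.17],[-0.102,-0.105,0.176],0.05],
  [[0.35,0,0.2],[-0.122,-0.127,0.21],0.05],
  [[0.4,0,0.225],[-0.138,-0.143,0.24],0.05],
])

```text
clock: 3.78
position: [0.5294, -0.0197, 0.1588]
ee_rot: [0.62, 0.605, -0.359, 0.347]
ft_force: [0.9, 0.0, -0.8]
grip_width: 0.715
grasp_force: 41.4
```

```bash
python3 - <<'E'
from h import *
Q=tool(-95,30); d=Q.apply([0,0,1]); rel(np.array([.517,-.043,.167])+.023*d,Q)
E
```

```text
t 3.78 turn [0.051, -0.003, 0.034] shift [-0.019, -0.013, 0.0393] q [-0.98, 0.59, 0.53, 1.73, 0.6, 1.5, -0.72] F [0.9, 0.0, -0.8]
```

```bash
cat >> h.py <<'E'
AX=np.array([-.866,0,-.5]); TIN=np.array([.485,-.043])
def pour(yaw,dip,roll,zl=.112,back=.01):
    Q=tool(yaw,dip,roll); a=Q.apply(AX); l=np.array([0,0,-1.])+a[2]*a; l/=np.linalg.norm(l)
    h=a[:2]/np.linalg.norm(a[:2]); L=np.r_[TIN-back*h,zl]
    g=L-.024*a-.033*l; p=g+Q.apply([0,0,.023])
    print(yaw,dip,roll,"tilt",np.degrees(np.arccos(a[2])).round(),"a",a.round(2),"g",g.round(3),"tcp",p.round(3)); return p,Q
E
python3 - <<'E'
from h import *
for k in((-95,10,-50),(-95,0,-90),(-95,0,-115),(-95,0,-140),(-95,-15,-140)): p,Q=pour(*k)
p,Q=pour(-95,15,-50,.14); rel(p,Q)
E
```

```text
-95 10 -50 tilt 51.0 a [0.7  0.34 0.64] g [ 0.44  -0.065  0.122] tcp [ 0.438 -0.087  0.118]
-95 0 -90 tilt 90.0 a [0.91 0.42 0.  ] g [ 0.454 -0.057  0.145] tcp [ 0.452 -0.08   0.145]
-95 0 -115 tilt 111.0 a [ 0.83  0.43 -0.37] g [ 0.467 -0.052  0.151] tcp [ 0.465 -0.075  0.151]
-95 0 -140 tilt 132.0 a [ 0.6   0.45 -0.66] g [ 0.48  -0.047  0.153] tcp [ 0.478 -0.07   0.153]
-95 -15 -140 tilt 140.0 a [ 0.58  0.26 -0.77] g [ 0.485 -0.043  0.152] tcp [ 0.483 -0.065  0.157]
-95 15 -50 tilt 48.0 a [0.69 0.28 0.67] g [ 0.439 -0.062  0.149] tcp [ 0.437 -0.084  0.143]
t 3.78 turn [0.166, -0.223, -0.84] shift [-0.0192, -0.0908, 0.0659] q [-0.98, 0.59, 0.53, 1.73, 0.6, 1.5, -0.72] F [0.9, 0.0, -0.8]
```

```bash
python3 - <<'E'
from h import *
p,Q=pour(-95,15,-50,.165); rel(p,Q)
E
```

```text
-95 15 -50 tilt 48.0 a [0.69 0.28 0.67] g [ 0.439 -0.062  0.174] tcp [ 0.437 -0.084  0.168]
t 3.78 turn [0.166, -0.223, -0.84] shift [-0.0409, -0.0909, 0.0533] q [-0.98, 0.59, 0.53, 1.73, 0.6, 1.5, -0.72] F [0.9, 0.0, -0.8]
```

Request:
jog_arm([
  [[0.0,0,0],[-0.02,-0.01,0.005],0.05],
  [[0.02,-0.02,-0.1],[-0.03,-0.025,0.012],0.05],
  [[0.05,-0.06,-0.22],[-0.035,-0.04,0.02],0.05],
  [[0.08,-0.1,-0.34],[-0.04,-0.055,0.03],0.05],
  [[0.1,-0.14,-0.46],[-0.041,-0.07,0.04],0.05],
  [[0.13,-0.17,-0.58],[-0.041,-0.08,0.048],0.05],
  [[0.145,-0.2,-0.7],[-0.041,-0.088,0.053],0.05],
  [[0.166,-0.223,-0.82],[-0.041,-0.091,0.053],0.05],
])

```text
clock: 4.45
position: [0.4361, -0.0832, 0.1676]
ee_rot: [0.314, 0.729, -0.578, 0.19]
ft_force: [-0.4, -0.3, -2.1]
grip_width: 0.718
grasp_force: 42.0
```

```bash
python3 - <<'E'
from h import *
p,Q=pour(-95,0,-88,.13); rel(p,Q)
E
```

```text
-95 0 -88 tilt 88.0 a [0.91 0.42 0.03] g [ 0.453 -0.058  0.162] tcp [ 0.451 -0.081  0.162]
t 4.45 turn [0.248, -0.101, -0.685] shift [-0.0071, 0.0145, -0.0023] q [-0.96, 0.58, 0.43, 1.95, 0.73, 1.61, -0.1] F [-0.4, -0.3, -2.1]
```

Request:
jog_arm([
  [[0.03,-0.012,-0.085],[-0.001,0.002,0],0.05],
  [[0.06,-0.025,-0.17],[-0.002,0.004,-0.001],0.05],
  [[0.09,-0.038,-0.26],[-0.003,0.006,-0.001],0.05],
  [[0.125,-0.05,-0.34],[-0.004,0.008,-0.001],0.05],
  [[0.155,-0.063,-0.43],[-0.005,0.01,-0.002],0.05],
  [[0.19,-0.076,-0.51],[-0.006,0.012,-0.002],0.05],
  [[0.22,-0.09,-0.6],[-0.007,0.014,-0.002],0.05],
  [[0.248,-0.101,-0.685],[-0.007,0.0145,-0.002],0.05],
])

```text
clock: 5.12
position: [0.4529, -0.0801, 0.1622]
ee_rot: [-0.044, -0.706, 0.707, 0.018]
ft_force: [-0.2, -0.0, -1.2]
grip_width: 0.716
grasp_force: 41.9
```

```bash
python3 - <<'E'
from h import *
p,Q=pour(-95,0,-115,.115); rel(p,Q)
p,Q=pour(-95,-10,-140,.112); rel(p,Q)
c=camera("scene");t=camera("top"); cv2.imwrite("pics/p1.png",np.hstack([c["img"][80:280,180:380].repeat(2,0).repeat(2,1),t["img"][180:380,240:440].repeat(2,0).repeat(2,1)])[:,:,::-1])
E
```

```text
-95 0 -115 tilt 111.0 a [ 0.83  0.43 -0.37] g [ 0.467 -0.052  0.154] tcp [ 0.465 -0.075  0.154]
t 5.12 turn [0.001, -0.0, -0.473] shift [-0.0114, 0.0081, -0.0058] q [-0.89, 0.79, 0.33, 1.86, 0.82, 1.75, 0.49] F [-0.2, -0.0, -1.2]
-95 -10 -140 tilt 138.0 a [ 0.59  0.33 -0.74] g [ 0.484 -0.044  0.152] tcp [ 0.482 -0.066  0.156]
t 5.12 turn [0.166, 0.073, -0.907] shift [-0.0271, 0.0073, -0.0161] q [-0.89, 0.79, 0.33, 1.86, 0.82, 1.75, 0.49] F [-0.2, -0.0, -1.2]
```

View pics/p1.png

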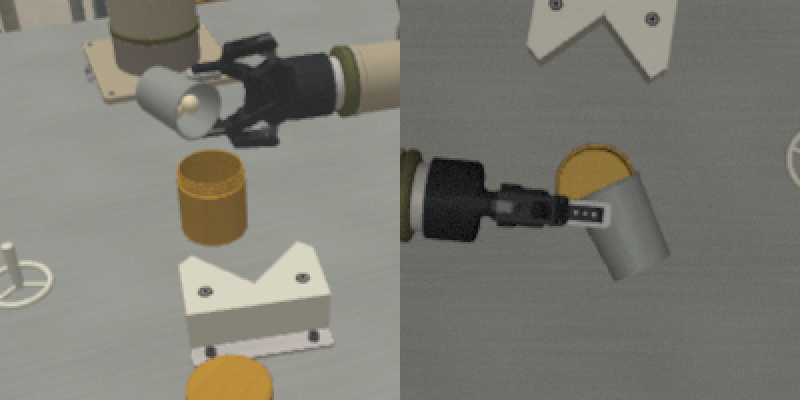

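The scene view shows the cup level above the tin with a melt visible in its mouth. The top view has the cup mouth over the tin at about (606,189), with the tin at (595,184). I pour on slowly.

Request:
jog_arm([
  [[0,0,-0.06],[-0.0015,0.001,-0.001],0.05],
  [[0,0,-0.12],[-0.003,0.002,-0.0015],0.05],
  [[0,0,-0.18],[-0.0045,0.003,-0.002],0.05],
  [[0,0,-0.24],[-0.006,0.004,-0.003],0.05],
  [[0,0,-0.3],[-0.0075,0.005,-0.004],0.05],
  [[0,0,-0.36],[-0.009,0.006,-0.0045],0.05],
  [[0,0,-0.42],[-0.01,0.007,-0.005],0.05],
  [[0,0,-0.473],[-0.0114,0.008,-0.006],0.05],
])

```text
clock: 5.88
position: [0.465, -0.0752, 0.1556]
ee_rot: [-0.12, 0.698, -0.682, -0.181]
ft_force: [0.5, -0.0, -1.0]
grip_width: 0.717
grasp_force: 42.0
```

```bash
python3 - <<'E'
from h import *
p,Q=pour(-95,-12,-142,.112); rel(p,Q)
E
```

```text
-95 -12 -142 tilt 140.0 a [ 0.56  0.3  -0.77] g [ 0.485 -0.043  0.152] tcp [ 0.483 -0.065  0.156]
t 5.88 turn [0.17, 0.132, -0.475] shift [-0.0154, -0.0077, -0.0115] q [-0.82, 0.81, 0.26, 1.82, 0.85, 1.78, 0.95] F [0.5, -0.0, -1.0]
```

Request:
jog_arm([
  [[0,0,0],[0,0,0],0.05],
  [[0.03,0.025,-0.09],[-0.003,-0.0015,-0.002],0.05],
  [[0.06,0.05,-0.17],[-0.006,-0.003,-0.004],0.05],
  [[0.09,0.075,-0.26],[-0.009,-0.0045,-0.006],0.05],
  [[0.12,0.1,-0.35],[-0.012,-0.006,-0.008],0.05],
  [[0.15,0.115,-0.42],[-0.014,-0.007,-0.01],0.05],
  [[0.17,0.132,-0.475],[-0.0154,-0.0077,-0.0115],0.05],
  [[0.17,0.132,-0.475],[-0.0154,-0.0077,-0.0115],0.05],
])

```text
clock: 6.55
position: [0.483, -0.0654, 0.1557]
ee_rot: [0.251, -0.576, 0.684, 0.371]
ft_force: [-0.6, -0.2, -1.7]
grip_width: 0.72
grasp_force: 42.0
```

Request:
jog_arm([
  [[0,0,0],[0,0,0],0.05],
  [[0,0,0],[0,0,0],0.05],
  [[0,0,0],[0,0,0],0.05],
  [[0,0,0],[0,0,0],0.05],
  [[0,0,0],[0,0,0],0.05],
  [[0,0,0],[0,0,0],0.05],
  [[0,0,0],[0,0,0],0.05],
  [[0,0,0],[0,0,0],0.05],
])

```text
clock: 7.22
position: [0.4833, -0.0653, 0.1566]
ee_rot: [0.251, -0.577, 0.683, 0.371]
ft_force: [0.5, 0.2, -1.0]
grip_width: 0.716
grasp_force: 42.0
```

```bash
python3 - <<'E'
from h import *
c=camera("scene");t=camera("top"); cv2.imwrite("pics/p2.png",np.hstack([c["img"][80:280,180:380].repeat(2,0).repeat(2,1),t["img"][180:380,240:440].repeat(2,0).repeat(2,1)])[:,:,::-1])
p,Q=pour(-95,0,-88,.15); rel(p,Q)
E
```

```text
-95 0 -88 tilt 88.0 a [0.91 0.42 0.03] g [ 0.453 -0.058  0.182] tcp [ 0.451 -0.081  0.182]
t 7.32 turn [-0.198, -0.092, 0.938] shift [0.0356, 0.0109, 0.023] q [-0.77, 0.97, 0.22, 1.73, 0.93, 1.93, 1.39] F [-0.3, 0.3, -0.9]
```

View pics/p2.png

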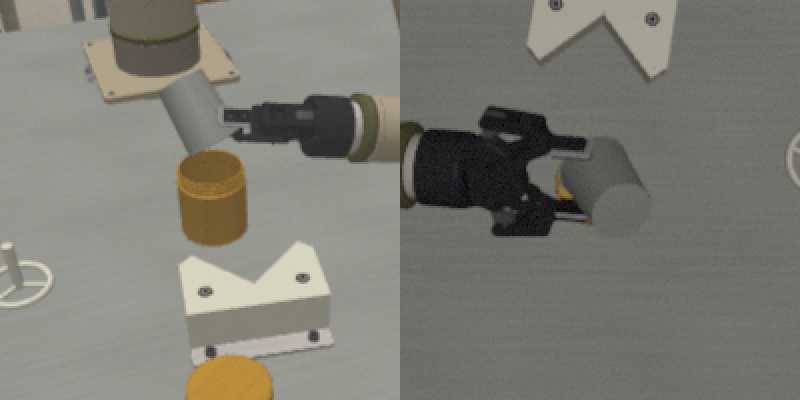

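The cup is tipped over the tin and no melts lie on the bench. I bring it back upright.

Request:
jog_arm([
  [[0,0,0],[0.01,0.003,0.008],0.05],
  [[-0.03,-0.01,0.13],[0.02,0.006,0.014],0.05],
  [[-0.05,-0.025,0.25],[0.025,0.008,0.017],0.05],
  [[-0.08,-0.037,0.37],[0.03,0.01,0.02],0.05],
  [[-0.1,-0.05,0.49],[0.035,0.011,0.023],0.05],
  [[-0.13,-0.06,0.61],[0.036,0.011,0.023],0.05],
  [[-0.155,-0.072,0.73],[0.036,0.011,0.023],0.05],
  [[-0.18,-0.084,0.85],[0.036,0.011,0.023],0.05],
])

```text
clock: 7.98
position: [0.451, -0.0806, 0.1826]
ee_rot: [-0.017, -0.701, 0.711, 0.051]
ft_force: [1.1, 0.8, -1.5]
grip_width: 0.717
grasp_force: 42.0
```

```bash
python3 - <<'E'
from h import *
Q=tool(-90,20,-40); rel([.45,.05,.21],Q)
t=camera("top"); im=t["img"]; hsv=cv2.cvtColor(im,cv2.COLOR_RGB2HSV)
E
```

```text
t 7.98 turn [-0.385, 0.062, 0.892] shift [0.0148, -0.0288, -0.1295] q [-0.88, 0.77, 0.33, 1.87, 0.84, 1.78, 0.59] F [1.1, 0.8, -1.5]
```

Request:
jog_arm([
  [[-0.04,0.006,0.1],[0.008,-0.003,-0.01],0.05],
  [[-0.09,0.014,0.21],[0.015,-0.007,-0.03],0.05],
  [[-0.14,0.02,0.32],[0.015,-0.01,-0.05],0.05],
  [[-0.19,0.03,0.43],[0.015,-0.014,-0.07],0.05],
  [[-0.235,0.04,0.54],[0.015,-0.018,-0.09],0.05],
  [[-0.28,0.045,0.65],[0.015,-0.022,-0.11],0.05],
  [[-0.33,0.053,0.76],[0.015,-0.026,-0.125],0.05],
  [[-0.37,0.06,0.86],[0.015,-0.029,-0.13],0.05],
])

```text
clock: 8.7
position: [0.4505, 0.0531, 0.2101]
ee_rot: [0.334, 0.745, -0.529, 0.231]
ft_force: [-0.0, 0.3, -0.8]
grip_width: 0.718
grasp_force: 42.1
```

```bash
python3 - <<'E'
from h import *
Q=tool(-75,30); rel([.535,.24,.13],Q)
t=camera("top"); im=t["img"]; cv2.imwrite("pics/tin.png",cv2.resize(im[180:330,200:440],None,fx=3,fy=3,interpolation=2)[:,:,::-1])
E
```

```text
t 8.7 turn [-0.301, 0.083, 0.618] shift [0.0466, 0.154, -0.1504] q [-1.1, 0.55, 0.38, 1.76, 0.65, 1.77, -0.13] F [-0.0, 0.3, -0.8]
```

View pics/tin.png

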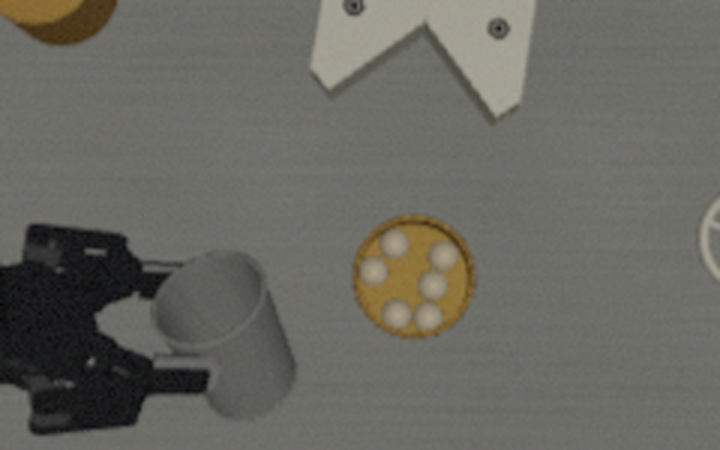

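The tin at about (414,276) in the crop holds all six melts, and the cup is empty. Now I return the cup.

Request:
jog_arm([
  [[-0.03,0.01,0.08],[0.006,0.02,-0.02],0.05],
  [[-0.07,0.02,0.16],[0.012,0.04,-0.04],0.05],
  [[-0.11,0.03,0.24],[0.018,0.06,-0.06],0.05],
  [[-0.15,0.04,0.32],[0.024,0.08,-0.08],0.05],
  [[-0.19,0.05,0.4],[0.03,0.1,-0.1],0.05],
  [[-0.23,0.063,0.48],[0.037,0.12,-0.12],0.05],
  [[-0.27,0.075,0.56],[0.043,0.14,-0.14],0.05],
  [[-0.301,0.083,0.618],[0.0466,0.154,-0.15],0.05],
])

```text
clock: 9.42
position: [0.5348, 0.2388, 0.1273]
ee_rot: [0.526, 0.688, -0.306, 0.396]
ft_force: [-0.6, 0.4, -0.5]
grip_width: 0.716
grasp_force: 42.2
```

```bash
python3 - <<'E'
from h import *
o=get_obs(); a=R.from_quat(o["ee_rot"]).apply([-.8631,.0077,-.505]); print("cup axis",a.round(4),o["position"])
Q=R.align_vectors([[0,0,1],[np.cos(np.radians(-75)),np.sin(np.radians(-75)),0]],[[-.8631,.0077,-.505],[-.505,0,.8631]])[0]
rel(np.r_[o["position"][:2],.047],Q)
E
```

```text
cup axis [0.0103 0.0107 0.9999] [0.53484112 0.23878679 0.12726822]
t 9.42 turn [-0.006, 0.008, 0.011] shift [0.0696, 0.0004, 0.04] q [-1.21, 0.78, 0.4, 1.45, 0.55, 1.61, -0.73] F [-0.6, 0.4, -0.5]
```

Request:
jog_arm([
  [[0,0,0.005],[0.015,0,0.0086],0.05],
  [[-0.003,0.004,0.01],[0.035,0,0.02],0.05],
  [[-0.006,0.008,0.011],[0.052,0,0.03],0.05],
  [[-0.006,0.008,0.011],[0.063,0,0.036],0.05],
  [[-0.006,0.008,0.011],[0.068,0,0.039],0.05],
  [[-0.006,0.008,0.011],[0.07,0,0.0402],0.05],
  [[-0.006,0.008,0.011],[0.07,0,0.0402],0.05],
])

```text
clock: 10.0
position: [0.5344, 0.236, 0.0481]
ee_rot: [0.53, 0.686, -0.301, 0.396]
ft_force: [-0.2, 0.0, 0.1]
grip_width: 0.718
grasp_force: 42.1
```

```bash
python3 - <<'E'
from h import *
o=get_obs(); a=R.from_quat(o["ee_rot"]).apply([-.8631,.0077,-.505]); print("cup axis",a.round(4),o["position"],o["ft_force"],o["torque"])
E
```

```text
cup axis [5.0e-04 1.1e-03 1.0e+00] [0.534381   0.23602653 0.04809074] [-0.19077536  0.02607467  0.0699851 ] [1.03367314 0.29456194 0.01070525]
```

Request:
jog_arm([
  [[0,0,0],[0.0015,0,0.001],0.05],
  [[0,0,0],[0.0026,0,0.0015],0.05],
  [[0,0,0],[0.0035,0,0.002],0.05],
  [[0,0,0],[0.0035,0,0.002],0.05],
])

```text
clock: 10.33
position: [0.5344, 0.2369, 0.0443]
ee_rot: [0.531, 0.686, -0.3, 0.396]
ft_force: [0.9, 0.8, -0.1]
grip_width: 0.716
grasp_force: 42.2
```

```bash
python3 - <<'E'
from h import *
o=get_obs(); print(o["position"],o["ft_force"],o["torque"])
E
```

```text
[0.53440046 0.23692578 0.04432289] [ 0.89589416  0.7911648  -0.0778931 ] [1.09717404 0.30084243 0.04936371]
```

Request:
jog_arm([
  [[0,0,0],[0.001,0,0.0006],0.05],
  [[0,0,0],[0.0015,0,0.001],0.05],
  [[0,0,0],[0.0015,0,0.001],0.05],
])

```text
clock: 10.58
position: [0.5345, 0.2368, 0.0437]
ee_rot: [0.531, 0.686, -0.3, 0.397]
ft_force: [-2.4, 1.5, 8.3]
grip_width: 0.714
grasp_force: 42.8
```

Request:
jog_arm([
  [[0,0,0],[0,0,0],0.07],
  [[0,0,0],[0,0,0],0.085],
  [[0,0,0],[0,0,0],0.085],
  [[0,0,0],[0,0,0],0.085],
  [[0,0,0],[0,0,0],0.085],
  [[0,0,0],[0,0,0],0.085],
])

```text
clock: 11.08
position: [0.5344, 0.2366, 0.0422]
ee_rot: [0.531, 0.686, -0.3, 0.396]
ft_force: [-0.3, 0.0, 0.6]
grip_width: 0.993
grasp_force: 0.0
```

Request:
jog_arm([
  [[0,0,0],[0,0,-0.01],0.085],
  [[0,0,0],[0,0,-0.03],0.085],
  [[0,0,0],[0,0,-0.06],0.085],
  [[0,0,0],[0,0,-0.09],0.085],
  [[0,0,0],[0,0,-0.12],0.085],
  [[0,0,0],[0,0,-0.14],0.085],
  [[0,0,0],[-0.04,0,-0.16],0.085],
  [[0,0,0],[-0.08,0,-0.18],0.085],
])

```text
clock: 11.75
position: [0.502, 0.3494, 0.1956]
ee_rot: [0.529, 0.687, -0.302, 0.397]
ft_force: [0.8, -0.1, 1.6]
grip_width: 0.996
grasp_force: 0.0
```

```bash
python3 - <<'E'
from h import *
# push posture: fork, yaw of tool z such that y is across push; try lean variants
for yaw,dip,roll in((-10,85,0),(170,85,0)):
    rel([.41,.1,.24],tool(yaw,dip,roll))
c=camera("scene");t=camera("top"); cv2.imwrite("pics/p3.png",np.hstack([c["img"][80:280,250:450].repeat(2,0).repeat(2,1),t["img"][150:350,140:340].repeat(2,0).repeat(2,1)])[:,:,::-1])
E
```

```text
t 11.75 turn [-0.625, 0.851, -0.994] shift [-0.1483, -0.1532, 0.1648] q [-1.28, 0.83, 0.38, 1.18, 0.51, 1.85, -0.69] F [0.8, -0.1, 1.6]
t 11.75 turn [1.106, 0.599, 1.738] shift [-0.1483, -0.1532, 0.1648] q [-1.28, 0.83, 0.38, 1.18, 0.51, 1.85, -0.69] F [0.8, -0.1, 1.6]
```

View pics/p3.png

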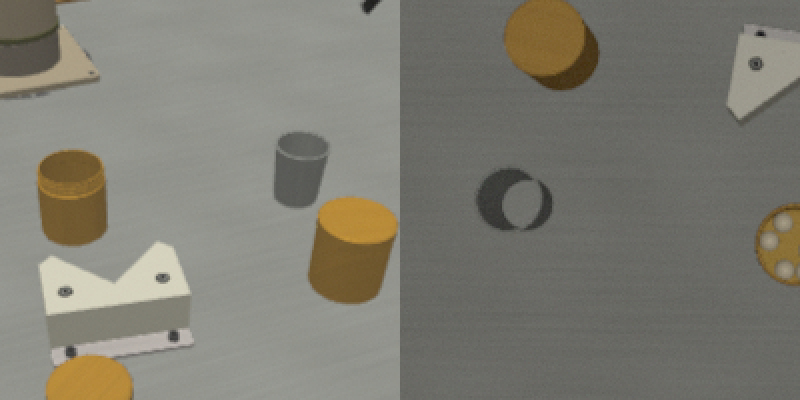

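The cup stands upright and empty at about (300,170) in the left panel, and the tin is undisturbed. Next I move to behind the tin for the push.

```bash
python3 - <<'E'
from h import *
rel([.43,.17,.24],tool(-5,85))
E
```

```text
t 11.85 turn [-0.662, 0.834, -1.081] shift [-0.112, -0.1179, 0.1129] q [-1.27, 0.82, 0.38, 1.18, 0.51, 1.85, -0.69] F [0.3, -1.1, 0.1]
```

Request:
jog_arm([
  [[-0.05,0.06,-0.08],[-0.025,-0.012,0.008],0.06],
  [[-0.1,0.12,-0.16],[-0.045,-0.025,0.02],0.06],
  [[-0.15,0.18,-0.24],[-0.06,-0.04,0.035],0.06],
  [[-0.2,0.24,-0.32],[-0.075,-0.055,0.05],0.06],
  [[-0.25,0.31,-0.4],[-0.085,-0.07,0.065],0.06],
  [[-0.3,0.38,-0.48],[-0.095,-0.085,0.08],0.06],
  [[-0.35,0.44,-0.57],[-0.105,-0.1,0.095],0.05],
  [[-0.4,0.5,-0.65],[-0.112,-0.118,0.112],0.05],
])

```text
clock: 12.52
position: [0.4282, 0.1692, 0.2364]
ee_rot: [0.255, 0.937, -0.131, 0.198]
ft_force: [0.3, -0.3, 0.6]
grip_width: 0.586
grasp_force: 0.0
```

```bash
python3 - <<'E'
from h import *
print(get_obs()["position"]);rel([.405,-.043,.22],tool(-5,85))
E
```

```text
[0.42818465 0.1691685  0.23642208]
t 12.52 turn [-0.266, 0.329, -0.423] shift [-0.0649, -0.1872, 0.081] q [-1.19, -0.11, 0.32, 1.97, 0.52, 1.38, 0.04] F [0.3, -0.3, 0.6]
```

Request:
jog_arm([
  [[-0.03,0.04,-0.05],[-0.008,-0.023,0.01],0.05],
  [[-0.07,0.08,-0.1],[-0.016,-0.047,0.02],0.05],
  [[-0.1,0.12,-0.16],[-0.024,-0.07,0.03],0.05],
  [[-0.13,0.165,-0.21],[-0.032,-0.094,0.04],0.05],
  [[-0.17,0.2,-0.26],[-0.04,-0.117,0.05],0.05],
  [[-0.2,0.25,-0.32],[-0.048,-0.14,0.06],0.05],
  [[-0.23,0.29,-0.37],[-0.057,-0.165,0.07],0.05],
  [[-0.266,0.329,-0.423],[-0.065,-0.187,0.08],0.05],
])

```text
clock: 13.18
position: [0.4039, -0.0436, 0.2213]
ee_rot: [0.045, 0.998, -0.002, 0.044]
ft_force: [1.2, 0.5, 0.4]
grip_width: 0.587
grasp_force: 0.0
```

```bash
python3 - <<'E'
from h import *
print(get_obs()["position"])
for x in(.405,):
  for dip in(85,75): rel([x,-.043,.035],tool(-5,dip))
E
```

```text
[ 0.40389634 -0.0436234   0.22132645]
t 13.18 turn [-0.001, 0.0, -0.003] shift [0.0153, 0.0008, 0.1857] q [-1.01, -0.47, 0.76, 2.07, 0.36, 1.36, 1.13] F [1.2, 0.5, 0.4]
t 13.18 turn [-0.001, -0.174, -0.003] shift [0.0153, 0.0008, 0.1857] q [-1.01, -0.47, 0.76, 2.07, 0.36, 1.36, 1.13] F [1.2, 0.5, 0.4]
```

Request:
jog_arm([
  [[0,0,0],[0.003,0,0.03],0.05],
  [[0,0,0],[0.005,0,0.06],0.05],
  [[0,0,0],[0.008,0,0.09],0.05],
  [[0,0,0],[0.01,0,0.12],0.05],
  [[0,0,0],[0.012,0,0.145],0.05],
  [[0,0,0],[0.014,0,0.165],0.05],
  [[0,0,0],[0.015,0,0.18],0.05],
  [[0,0,0],[0.015,0,0.185],0.05],
])

```text
clock: 13.85
position: [0.4044, -0.0435, 0.0337]
ee_rot: [0.046, 0.998, -0.005, 0.043]
ft_force: [-0.7, -0.3, -0.1]
grip_width: 0.588
grasp_force: 0.0
```

```bash
python3 - <<'E'
from h import *
print(get_obs()["position"])
for p,yaw,dip in(([.43,-.043,.028],-5,75),([.5,-.043,.025],-8,62)): rel(p,tool(yaw,dip))
E
```

```text
[ 0.40437983 -0.04352788  0.03374602]
t 13.85 turn [-0.007, -0.176, -0.004] shift [-0.0249, 0.0029, 0.0079] q [-1.2, -0.19, 1.16, 2.31, 0.25, 0.83, 1.27] F [-0.7, -0.3, -0.1]
t 13.85 turn [0.008, -0.402, 0.047] shift [-0.0941, 0.0094, 0.0169] q [-1.2, -0.19, 1.16, 2.31, 0.25, 0.83, 1.27] F [-0.7, -0.3, -0.1]
```

Request:
jog_arm([
  [[0,0,0],[-0.003,0,0.001],0.05],
  [[0,-0.02,0],[-0.006,0.001,0.002],0.05],
  [[0,-0.05,0],[-0.009,0.001,0.003],0.05],
  [[0,-0.08,0],[-0.012,0.0015,0.004],0.05],
  [[0,-0.1,0],[-0.015,0.002,0.005],0.05],
  [[-0.005,-0.13,0],[-0.018,0.002,0.006],0.05],
  [[-0.005,-0.16,0],[-0.022,0.0025,0.007],0.05],
  [[-0.007,-0.176,0],[-0.025,0.003,0.008],0.05],
])

```text
clock: 14.52
position: [0.4316, -0.0424, 0.0297]
ee_rot: [0.045, 0.99, -0.004, 0.133]
ft_force: [0.6, -0.3, -0.5]
grip_width: 0.585
grasp_force: 0.0
```

```bash
python3 - <<'E'
from h import *
print(get_obs()["position"])
for p,yaw,dip in(([.46,-.043,.025],-6,68),([.5,-.043,.023],-8,60)): rel(p,tool(yaw,dip))
E
```

```text
[ 0.43164335 -0.04244942  0.02974445]
t 14.52 turn [0.007, -0.117, 0.012] shift [-0.026, 0.002, 0.012] q [-1.07, -0.25, 1.0, 2.41, 0.42, 0.65, 1.12] F [0.6, -0.3, -0.5]
t 14.52 turn [0.022, -0.257, 0.043] shift [-0.0639, 0.0057, 0.0245] q [-1.07, -0.25, 1.0, 2.41, 0.42, 0.65, 1.12] F [0.6, -0.3, -0.5]
```

Request:
jog_arm([
  [[0,0.015,0],[-0.004,0,0.001],0.05],
  [[0,0.02,0],[-0.008,0.0007,0.002],0.05],
  [[0,0.02,0],[-0.012,0.001,0.0035],0.05],
  [[0,0.02,0],[-0.016,0.0015,0.0045],0.05],
  [[0,0.02,0],[-0.02,0.002,0.0055],0.05],
  [[0,0.02,0],[-0.024,0.002,0.0065],0.05],
  [[0,0.01,0],[-0.028,0.0025,0.0075],0.05],
  [[0,0,0],[-0.032,0.003,0.0085],0.05],
])

```text
clock: 15.18
position: [0.4648, -0.0427, 0.0295]
ee_rot: [0.045, 0.99, -0.005, 0.132]
ft_force: [-0.8, 0.8, 0.0]
grip_width: 0.585
grasp_force: 0.5
```

```bash
python3 - <<'E'
from h import *
print(get_obs()["position"])
t=camera("top"); hsv=cv2.cvtColor(t["img"],cv2.COLOR_RGB2HSV); k=blob(hsv[...,1]>120,(337,268)); print("tin",circ(px2w(t,cv2.convexHull(k)[:,0],.085)), k[:,1].min(),k[:,1].max())
for p,yaw,dip in(([.5,-.043,.025],-7,73),): rel(p,tool(yaw,dip))
E
```

```text
[ 0.46479977 -0.04271758  0.02951329]
tin (array([ 0.49948161, -0.04691173]), np.float64(0.040230600516217616)) 245 285
t 15.23 turn [0.01, -0.031, 0.029] shift [-0.0323, 0.0028, 0.0135] q [-1.23, -0.13, 1.2, 2.34, 0.25, 0.6, 1.27] F [0.2, -0.3, 0.1]
```

Request:
jog_arm([
  [[0,0,0.004],[-0.004,0,0.0015],0.05],
  [[0,0,0.008],[-0.008,0.001,0.003],0.05],
  [[0,-0.01,0.012],[-0.012,0.001,0.005],0.05],
  [[0,-0.01,0.016],[-0.016,0.0015,0.0065],0.05],
  [[0.005,-0.015,0.02],[-0.02,0.002,0.0085],0.05],
  [[0.005,-0.02,0.024],[-0.024,0.002,0.01],0.05],
  [[0.01,-0.025,0.028],[-0.028,0.0025,0.0115],0.05],
  [[0.01,-0.03,0.029],[-0.032,0.003,0.0135],0.05],
])

```text
clock: 15.9
position: [0.4989, -0.0428, 0.0245]
ee_rot: [0.06, 0.987, -0.009, 0.146]
ft_force: [-0.8, -0.3, 0.4]
grip_width: 0.583
grasp_force: 0.8
```

```bash
python3 - <<'E'
from h import *
print(get_obs()["position"])
for p,yaw,dip in(([.532,-.041,.025],-9.6,65),): rel(p,tool(yaw,dip))
E
```

```text
[ 0.49890864 -0.04278627  0.02450573]
t 15.9 turn [0.016, -0.142, 0.043] shift [-0.0314, 0.0058, 0.009] q [-1.2, 0.12, 1.23, 2.29, -0.16, 0.53, 1.59] F [-0.8, -0.3, 0.4]
```

Request:
jog_arm([
  [[0,-0.01,0.005],[-0.004,0.0007,0.001],0.05],
  [[0,-0.03,0.01],[-0.008,0.0015,0.002],0.05],
  [[0.005,-0.05,0.015],[-0.012,0.002,0.003],0.05],
  [[0.005,-0.07,0.02],[-0.016,0.003,0.0045],0.05],
  [[0.01,-0.09,0.025],[-0.02,0.0035,0.0055],0.05],
  [[0.01,-0.11,0.03],[-0.024,0.0045,0.007],0.05],
  [[0.015,-0.13,0.037],[-0.028,0.005,0.008],0.05],
  [[0.016,-0.142,0.043],[-0.0315,0.006,0.009],0.05],
])

```text
clock: 16.57
position: [0.5319, -0.0408, 0.025]
ee_rot: [0.082, 0.973, -0.018, 0.216]
ft_force: [-1.1, 0.4, 1.1]
grip_width: 0.586
grasp_force: 0.6
```

```bash
python3 - <<'E'
from h import *
print(get_obs()["position"])
t=camera("top"); hsv=cv2.cvtColor(t["img"],cv2.COLOR_RGB2HSV); k=blob(hsv[...,1]>120,(337,238)); print("tin",circ(px2w(t,cv2.convexHull(k)[:,0],.085)), cv2.boundingRect(k))
for p,yaw,dip in(([.56,-.039,.025],-9.6,60),): rel(p,tool(yaw,dip))
E
```

```text
[ 0.53194159 -0.04075487  0.02501901]
tin (array([ 0.55957192, -0.04665777]), np.float64(0.04117386594906133)) (320, 215, 40, 42)
t 16.62 turn [0.001, -0.086, -0.001] shift [-0.0244, 0.006, 0.0115] q [-1.24, 0.14, 1.24, 2.33, -0.15, 0.34, 1.5] F [-0.6, 0.6, 0.1]
```

The fork pushes fine, but open fingers would leave the gripper's body hanging over the mouth. I back off, narrow the fork to 20 mm, and push the last few centimetres with that.

```bash
python3 - <<'E'
from h import *
for p,yaw,dip in(([.485,-.034,.025],-9.6,66),): rel(p,tool(yaw,dip))
E
```

```text
t 16.62 turn [0.001, 0.018, -0.001] shift [0.0433, -0.0016, -0.0202] q [-1.24, 0.14, 1.24, 2.33, -0.15, 0.34, 1.5] F [-0.6, 0.6, 0.1]
```

Request:
jog_arm([
  [[0,0.01,0],[0.003,0,-0.0015],0.05],
  [[0,0.03,0],[0.01,0,-0.005],0.05],
  [[0,0.06,0],[0.018,-0.0005,-0.0085],0.05],
  [[0,0.09,0],[0.028,-0.001,-0.013],0.05],
  [[0,0.12,0],[0.038,-0.0015,-0.018],0.05],
  [[0,0.12,0],[0.0433,-0.0016,-0.02],0.02],
  [[0,0.12,0],[0.0433,-0.0016,-0.02],0.02],
  [[0,0.12,0],[0.0433,-0.0016,-0.02],0.02],
])

```text
clock: 17.28
position: [0.4849, -0.0338, 0.0252]
ee_rot: [0.083, 0.984, -0.012, 0.157]
ft_force: [-0.1, 0.4, 0.1]
grip_width: 0.233
grasp_force: 0.0
```

```bash
python3 - <<'E'
from h import *
print(get_obs()["position"],get_obs()["grip_width"])
for p,yaw,dip in(([.517,-.036,.022],-9.6,66),): rel(p,tool(yaw,dip))
E
```

```text
[ 0.48492585 -0.03382701  0.02521953] 0.2333298383709726
t 17.28 turn [0.003, -0.103, -0.001] shift [-0.0294, 0.0032, 0.013] q [-1.35, -0.06, 1.3, 2.34, 0.24, 0.52, 1.17] F [-0.1, 0.4, 0.1]
```

Request:
jog_arm([
  [[0,-0.01,0],[-0.004,0.0005,0.002],0.02],
  [[0,-0.02,0],[-0.008,0.001,0.0035],0.02],
  [[0,-0.035,0],[-0.012,0.0015,0.005],0.02],
  [[0,-0.05,0],[-0.016,0.002,0.007],0.02],
  [[0,-0.065,0],[-0.02,0.002,0.009],0.02],
  [[0,-0.08,0],[-0.023,0.0025,0.01],0.02],
  [[0,-0.09,0],[-0.026,0.003,0.0115],0.02],
  [[0.003,-0.103,0],[-0.0294,0.003,0.013],0.02],
])

```text
clock: 17.95
position: [0.5172, -0.0372, 0.0218]
ee_rot: [0.082, 0.975, -0.019, 0.208]
ft_force: [0.5, -0.4, 1.2]
grip_width: 0.237
grasp_force: 0.0
```

```bash
python3 - <<'E'
from h import *
print(get_obs()["position"],get_obs()["grip_width"])
t=camera("top"); hsv=cv2.cvtColor(t["img"],cv2.COLOR_RGB2HSV); k=blob(hsv[...,1]>120,(337,238)); print("tin",circ(px2w(t,cv2.convexHull(k)[:,0],.085)), cv2.boundingRect(k))
for p,yaw,dip in(([.541,-.036,.022],-9.6,62),): rel(p,tool(yaw,dip))
E
```

```text
[ 0.51717144 -0.03719533  0.02183597] 0.23690184145743562
tin (array([ 0.56006709, -0.04622501]), np.float64(0.041210117442990676)) (320, 215, 40, 42)
t 18.0 turn [-0.003, -0.068, 0.0] shift [-0.0211, 0.005, 0.0092] q [-1.29, 0.09, 1.26, 2.35, 0.03, 0.35, 1.33] F [-0.5, 0.2, -0.4]
```

Request:
jog_arm([
  [[0,-0.01,0],[-0.0025,0.0006,0.001],0.02],
  [[0,-0.02,0],[-0.005,0.001,0.0022],0.02],
  [[0,-0.03,0],[-0.008,0.002,0.0035],0.02],
  [[0,-0.04,0],[-0.0105,0.0025,0.0046],0.02],
  [[0,-0.05,0],[-0.013,0.003,0.0057],0.02],
  [[0,-0.06,0],[-0.016,0.004,0.007],0.02],
  [[0,-0.065,0],[-0.0185,0.0045,0.008],0.02],
  [[-0.003,-0.068,0],[-0.0211,0.005,0.0092],0.02],
])

```text
clock: 18.67
position: [0.5405, -0.0357, 0.0219]
ee_rot: [0.081, 0.967, -0.02, 0.24]
ft_force: [-0.5, -0.7, 0.9]
grip_width: 0.234
grasp_force: 0.6
```

```bash
python3 - <<'E'
from h import *
print(get_obs()["position"],get_obs()["grip_width"])
t=camera("top"); hsv=cv2.cvtColor(t["img"],cv2.COLOR_RGB2HSV); k=blob(hsv[...,1]>120,(337,225)); print("tin",circ(px2w(t,cv2.convexHull(k)[:,0],.085)), cv2.boundingRect(k))
for p,yaw,dip in(([.555,-.035,.022],-9.6,61),): rel(p,tool(yaw,dip))
E
```

```text
[ 0.5405361  -0.03565895  0.02190316] 0.23415006154261164
tin (array([ 0.57580986, -0.04529709]), np.float64(0.04143121496842066)) (320, 207, 39, 42)
t 18.72 turn [0.001, -0.018, 0.0] shift [-0.012, 0.0029, 0.0065] q [-1.18, 0.14, 1.15, 2.35, -0.07, 0.25, 1.39] F [0.1, 0.5, 0.1]
```

Request:
jog_arm([
  [[0,0,0],[-0.002,0.0003,0.001],0.02],
  [[0,-0.01,0],[-0.004,0.0006,0.002],0.02],
  [[0,-0.02,0],[-0.006,0.001,0.003],0.02],
  [[0,-0.03,0],[-0.008,0.001,0.0042],0.02],
  [[0,-0.04,0],[-0.0102,0.001,0.0053],0.02],
  [[0,-0.05,0],[-0.0122,0.001,0.0065],0.02],
  [[0,-0.06,0],[-0.0142,0.001,0.0075],0.02],
  [[0,-0.07,0],[-0.016,0.001,0.0085],0.02],
])

```text
clock: 19.38
position: [0.5587, -0.0379, 0.022]
ee_rot: [0.08, 0.958, -0.023, 0.274]
ft_force: [-1.0, 1.1, 0.9]
grip_width: 0.234
grasp_force: 0.6
```

```bash
python3 - <<'E'
from h import *
print(get_obs()["position"],get_obs()["grip_width"])
t=camera("top"); s=camera("scene"); hsv=cv2.cvtColor(t["img"],cv2.COLOR_RGB2HSV); k=blob(hsv[...,1]>120,(337,222)); print("tin",circ(px2w(t,cv2.convexHull(k)[:,0],.085)), cv2.boundingRect(k))
for p,yaw,dip in(([.57,-.037,.022],-9.6,56),): rel(p,tool(yaw,dip))
cv2.imwrite("pics/q.png",np.hstack([cv2.resize(s["img"][120:270,220:370],None,fx=2.66,fy=2.66),cv2.resize(t["img"][150:300,265:415],None,fx=2.66,fy=2.66)])[:,:,::-1])
E
```

```text
[ 0.55867133 -0.03791597  0.02202658] 0.234455793528832
tin (array([ 0.59114611, -0.04589476]), np.float64(0.042074172492073604)) (320, 199, 39, 43)
t 19.48 turn [0.0, -0.036, -0.0] shift [-0.0096, 0.0029, 0.0058] q [-1.12, 0.17, 1.08, 2.37, -0.11, 0.15, 1.42] F [1.1, -0.8, -0.6]
```

View pics/q.png

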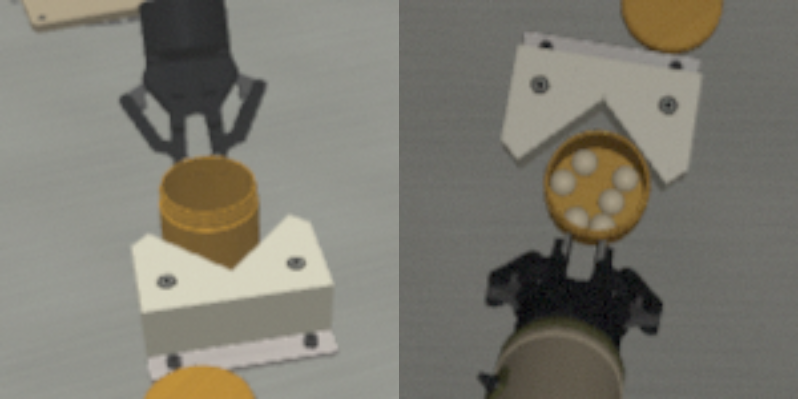

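The tin stands upright with six melts inside, about 1 cm short of the vee. The fingers are low behind it and the mouth is clear. I creep in.

Request:
jog_arm([
  [[0,0,0],[-0.0009,0,0.0005],0.02],
  [[0,0,0],[-0.0017,0,0.001],0.02],
  [[0,0,0],[-0.0026,0,0.0016],0.02],
  [[0,0,0],[-0.0034,0,0.0021],0.02],
  [[0,0,0],[-0.0043,0,0.0026],0.02],
  [[0,0,0],[-0.0051,0,0.0032],0.02],
  [[0,0,0],[-0.006,0,0.0037],0.02],
  [[0,0,0],[-0.0068,0,0.0042],0.02],
])

```text
clock: 20.15
position: [0.5661, -0.0392, 0.0218]
ee_rot: [0.081, 0.958, -0.023, 0.274]
ft_force: [-5.4, 2.2, 3.1]
grip_width: 0.231
grasp_force: 3.1
```

```bash
cat > st.py <<'E'
from h import *
F=[];P=[]
for i in range(3):
    t=camera("top"); o=get_obs(); F.append(o["ft_force"]); P.append(o["position"])
hsv=cv2.cvtColor(t["img"],cv2.COLOR_RGB2HSV); k=blob(hsv[...,1]>120,(337,220)); print("tin",circ(px2w(t,cv2.convexHull(k)[:,0],.085)))
F=np.mean(F,0); print("F",F.round(1),"push",-(F@[.986,-.167,0]),"pos",np.mean(P,0).round(4),"q",np.round(o["joint_pos"],2),o["clock"])
E
python3 st.py
```

```text
tin (array([ 0.59792404, -0.04538722]), np.float64(0.04220023118240712))
F [-4.8  1.6  2.8] push 4.987840524791712 pos [ 0.5661 -0.0391  0.0218] q [-1.04  0.18  1.01  2.35 -0.14  0.15  1.45] 20.3
```

Request:
jog_arm([
  [[0,0,0],[-0.0004,0,0.0003],0.02],
  [[0,0,0],[-0.0007,0,0.0004],0.02],
  [[0,0,0],[-0.0009,0,0.0005],0.02],
  [[0,0,0],[-0.0009,0,0.0005],0.02],
])

```text
clock: 20.63
position: [0.5665, -0.0391, 0.0215]
ee_rot: [0.08, 0.958, -0.023, 0.273]
ft_force: [-8.0, 3.3, 3.8]
grip_width: 0.235
grasp_force: 4.4
```

```bash
python3 st.py
```

```text
tin (array([ 0.59828219, -0.04515642]), np.float64(0.04219136621121174))
F [-8.5  2.   4.8] push 8.69758033955687 pos [ 0.5665 -0.0392  0.0215] q [-1.04  0.19  1.    2.35 -0.14  0.15  1.45] 20.7833
```

Request:
jog_arm([
  [[0,0,0],[-0.0003,0,-0.0003],0.02],
  [[0,0,0],[-0.0007,0,-0.0004],0.02],
  [[0,0,0],[-0.0007,0,-0.0004],0.02],
  [[0,0,0],[-0.0007,0,-0.0004],0.02],
])

```text
clock: 21.12
position: [0.5667, -0.0391, 0.0221]
ee_rot: [0.08, 0.958, -0.023, 0.273]
ft_force: [-7.1, 2.1, 2.6]
grip_width: 0.24
grasp_force: 3.7
```

```bash
cat >> st.py <<'E'
w=px2w(t,cv2.convexHull(k)[:,0],.09)[:,:2]; w=w[w[:,0]>w[:,0].mean()+.008]
from scipy.optimize import least_squares
c=least_squares(lambda c:np.hypot(*(w-c).T)-.0398,w.mean(0)-[.03,0]).x
print("rim fit",c.round(4),"in stop frame",np.array([[.986,-.167],[.167,.986]])@(c-[.6063,-.0432]))
E
python3 st.py
```

```text
tin (array([ 0.59848782, -0.04541972]), np.float64(0.04237293410509363))
F [-6.9  2.4  2.9] push 7.160246975633142 pos [ 0.5667 -0.0391  0.0221] q [-1.04  0.18  1.    2.35 -0.14  0.16  1.45] 21.2667
rim fit [ 0.6023 -0.0462] in stop frame [-0.0034303  -0.00357646]
```

Request:
jog_arm([
  [[0,0,0],[0.0005,0.001,-0.0003],0.02],
  [[0,0,0],[0.0005,0.002,-0.0003],0.02],
  [[0,0,0],[0.0003,0.003,-0.0001],0.02],
  [[0,0,0],[0,0.004,0],0.02],
  [[0,0,0],[0,0.004,0],0.02],
])

```text
clock: 21.68
position: [0.5687, -0.0353, 0.023]
ee_rot: [0.08, 0.958, -0.023, 0.274]
ft_force: [-1.7, 1.9, -0.5]
grip_width: 0.236
grasp_force: 0.8
```

```bash
python3 st.py
python3 - <<'E'
from h import *
im=cv2.imread("pics/top0.png"); g=im.min(2).astype(float)
t=camera("top")
g=cv2.GaussianBlur(g,(3,3),0)
def edge(u0,u1,v0,v1):
    P=[]
    for u in range(u0,u1):
        col=g[v0:v1,u]; d=np.diff(col); i=int(np.argmin(d))   # white above, dark below
        if -d[i]<8: continue
        j=slice(max(i-1,0),i+2); P.append((u,v0+ (d[j]*(np.arange(len(d))[j]+.5)).sum()/d[j].sum()))
    return px2w(t,P,.055)[:,:2]
L=edge(315,339,180,215); Rr=edge(346,364,180,225)
def line(p):
    vx,vy,x,y=cv2.fitLine(p.astype(np.float32),cv2.DIST_HUBER,0,.001,.001).ravel(); return np.array([x,y]),np.array([vx,vy])*np.sign(vx)
(a,da),(b,db)=line(L),line(Rr)
s=np.linalg.solve(np.c_[da,-db],b-a); ap=a+s[0]*da; x=da+db; x/=np.linalg.norm(x)
print("apex",ap,"angle",np.degrees(np.arccos(da@db)),"yaw",np.degrees(np.arctan2(x[1],x[0])),"origin",ap-.0594*x)
E
```

```text
tin (array([ 0.6009942 , -0.04381255]), np.float64(0.04261273993428579))
F [-0.9  0.5 -0.6] push 0.9755793457498726 pos [ 0.5686 -0.0355  0.0229] q [-1.06  0.19  1.01  2.34 -0.14  0.16  1.44] 21.8333
rim fit [ 0.6043 -0.0444] in stop frame [-0.00178197 -0.00154707]
apex [ 0.66684806 -0.05105851] angle 89.514275 yaw -8.989 origin [ 0.6081776  -0.04177757]
```

The tin had been wedged on the right face only, since it moved along it by 2 mm. I keep walking it towards the left face with light pressure.

Request:
jog_arm([
  [[0,0,0],[-0.0005,0.0008,0.0003],0.02],
  [[0,0,0],[-0.001,0.0016,0.0006],0.02],
  [[0,0,0],[-0.0015,0.0023,0.0009],0.02],
  [[0,0,0],[-0.0018,0.003,0.0011],0.02],
  [[0,0,0],[-0.0018,0.003,0.0011],0.02],
])

```text
clock: 22.3
position: [0.5706, -0.0325, 0.0224]
ee_rot: [0.08, 0.958, -0.023, 0.273]
ft_force: [-5.0, 1.8, 2.2]
grip_width: 0.231
grasp_force: 3.0
```

```bash
sed -i 's/\[.6063,-.0432\]/[.6078,-.0420]/' st.py; python3 st.py
```

```text
tin (array([ 0.60283735, -0.04219684]), np.float64(0.042686140237545404))
F [-5.3  2.6  2. ] push 5.654168465064984 pos [ 0.5705 -0.0325  0.0224] q [-1.05  0.2   1.    2.34 -0.15  0.16  1.44] 22.45
rim fit [ 0.606  -0.0429] in stop frame [-0.00161904 -0.00115928]
```

Request:
jog_arm([
  [[0,0,0],[0.0004,0.0006,-0.0002],0.02],
  [[0,0,0],[0,0.0014,0],0.02],
  [[0,0,0],[-0.0004,0.0022,0.0002],0.02],
  [[0,0,0],[-0.0008,0.003,0.0005],0.02],
  [[0,0,0],[-0.0008,0.003,0.0005],0.02],
])

```text
clock: 22.87
position: [0.5717, -0.0302, 0.0223]
ee_rot: [0.081, 0.958, -0.023, 0.273]
ft_force: [-5.8, 0.6, 3.0]
grip_width: 0.232
grasp_force: 3.5
```

```bash
python3 st.py
```

```text
tin (array([ 0.60369204, -0.0417273 ]), np.float64(0.04239014658977431))
F [-6.8  1.1  2.8] push 6.864589352832398 pos [ 0.5717 -0.0303  0.0223] q [-1.06  0.2   1.    2.33 -0.15  0.16  1.43] 23.0167
rim fit [ 0.6068 -0.0421] in stop frame [-0.00093025 -0.00023686]
```

Request:
jog_arm([
  [[0,0,0],[0,0.0007,0],0.02],
  [[0,0,0],[0,0.0014,0],0.02],
  [[0,0,0],[0,0.002,0],0.02],
  [[0,0,0],[0,0.002,0],0.02],
])

```text
clock: 23.35
position: [0.5716, -0.0292, 0.0221]
ee_rot: [0.081, 0.958, -0.023, 0.273]
ft_force: [-7.8, -2.0, 2.3]
grip_width: 0.232
grasp_force: 3.7
```

```bash
python3 st.py
```

```text
tin (array([ 0.60366996, -0.041419  ]), np.float64(0.042256052634237))
F [-8.2 -3.5  2.5] push 7.503331306810683 pos [ 0.5716 -0.0293  0.0221] q [-1.07  0.21  1.01  2.33 -0.15  0.16  1.43] 23.5
rim fit [ 0.6066 -0.0419] in stop frame [-1.19952395e-03 -7.35351122e-05]
```

Request:
jog_arm([
  [[0,0,0],[0,-0.0005,0],0.02],
  [[0,0,0],[-0.0003,-0.001,0.0001],0.02],
  [[0,0,0],[-0.0006,-0.0014,0.0003],0.02],
  [[0,0,0],[-0.0006,-0.0014,0.0003],0.02],
  [[0,0,0],[-0.0006,-0.0014,0.0003],0.02],
])

```text
clock: 23.92
position: [0.5717, -0.03, 0.0219]
ee_rot: [0.081, 0.958, -0.023, 0.273]
ft_force: [-10.8, 1.7, 4.2]
grip_width: 0.228
grasp_force: 5.4
```

```bash
python3 st.py
```

```text
tin (array([ 0.60361322, -0.04154419]), np.float64(0.04230822445743381))
F [-10.7   0.6   5. ] push 10.687697542217018 pos [ 0.5717 -0.03    0.0219] q [-1.06  0.2   1.    2.33 -0.15  0.16  1.43] 24.0667
rim fit [ 0.6064 -0.0417] in stop frame [-1.44838436e-03  9.69157420e-05]
```

Request:
jog_arm([
  [[0,0,0],[-0.0002,-0.0003,-0.0003],0.02],
  [[0,0,0],[-0.0002,-0.0003,-0.0003],0.02],
  [[0,0,0],[-0.0002,-0.0003,-0.0003],0.02],
  [[0,0,0],[-0.0002,-0.0003,-0.0003],0.02],
  [[0,0,0],[-0.0002,-0.0003,-0.0003],0.02],
  [[0,0,0],[-0.0002,-0.0003,-0.0003],0.02],
  [[0,0,0],[-0.0002,-0.0003,-0.0003],0.02],
  [[0,0,0],[-0.0002,-0.0003,-0.0003],0.02],
])

```text
clock: 24.73
position: [0.5719, -0.0302, 0.0224]
ee_rot: [0.081, 0.958, -0.023, 0.273]
ft_force: [-8.8, 1.8, 2.4]
grip_width: 0.232
grasp_force: 4.6
```

```bash
python3 st.py
```

```text
tin (array([ 0.60373914, -0.0415629 ]), np.float64(0.042237144022167314))
F [-9.2  1.1  2.9] push 9.283344672716899 pos [ 0.5719 -0.0302  0.0224] q [-1.06  0.2   1.    2.33 -0.15  0.16  1.43] 24.8833
rim fit [ 0.6068 -0.0418] in stop frame [-1.03953381e-03  7.00614817e-05]
```

Request:
jog_arm([
  [[0,0,0],[-0.0002,0,0.0001],0.02],
  [[0,0,0],[-0.0002,0,0.0001],0.02],
  [[0,0,0],[-0.0002,0,0.0001],0.02],
  [[0,0,0],[-0.0002,0,0.0001],0.02],
])

```text
clock: 25.22
position: [0.5719, -0.0302, 0.0222]
ee_rot: [0.081, 0.958, -0.023, 0.273]
ft_force: [-10.9, 0.8, 4.0]
grip_width: 0.232
grasp_force: 5.5
```

```bash
python3 st.py; python3 -c "
from workcell import *
print(hand_in())"
```

```text
tin (array([ 0.60372445, -0.04172866]), np.float64(0.04217036205681363))
F [-10.2   1.2   4.2] push 10.252716293447902 pos [ 0.5719 -0.0302  0.0222] q [-1.06  0.2   1.    2.33 -0.15  0.16  1.43] 25.3667
rim fit [ 0.6067 -0.0419] in stop frame [-1.13547094e-03 -5.60066144e-05]
the job is handed in; nothing more can be done
None
```

The job is handed in at about 25 s: all six melts are in the tin, the empty cup stands upright on the bench, and the tin is seated in the vee, judged to be on both faces, held there at about 10 N (last reading 10.3 N).

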